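# Charge the milling jar through the sliding funnel

### The arm

A 6-joint arm with a two-finger parallel gripper is mounted at the origin on the work surface. World frame = base frame: x ahead of the robot, y to its left, z up, the work surface at z = 0. Lengths are in m, angles in rad, forces in N, time in s.
With the tool pointing down it reaches from about 0.375 to 0.9 m from the base axis. Payload 3.1 kg.
Tool frame: the origin (TCP) lies midway between the tips of the shut fingers; the grasp point (between the pads) lies 19 mm behind it; z points along the fingers, x is the direction in which the jaws open and shut, and the axes are right-handed (so a half turn about z gives the same grasp; the last joint's range is limited). The gripper opens to 85 mm and grips with 20 to 120 N. Pads are 22 mm wide; open, the fingers measure 114 mm over their backs; the gripper's body (76 mm by 85 mm) begins 54 mm behind the grasp point. The pads swing forward as they close: fully open they stand 13 mm farther back than shut.
Start: joints at [-1.357, 0.527, 1.433, -0, 1.181, -0.178], TCP at [0.239, -0.578, 0.231] pointing down, gripper open.
Joint ranges: [-3.08, 3.08], [-0.75, 2.2], [0.22, 2.44], [-1.43, 4.57], [0, 2.65], [-2.85, 2.85]. Speed limits (rad/s): [2.79, 2.79, 3.14, 3.14, 3.14, 3.14].

### API

Orientations are given as a unit quaternion [x, y, z, w].
In Python, from station import * gives the robot as it stands.
- The arm moves only by the tool servo_tool, never from a script. Its argument "targets" is a list of rows, each a list of 6 numbers: the shift along the tool's x, y, z in mm, then the turn, a rotation vector about the tool's x, y, z in degrees. A call has 1 to 10 rows; each row is the pose to reach, as a shift and turn from the pose commanded when the call began, along the tool's axes at that moment; what a row does not reach only later rows make up. A row lasts 1/8 s, in which the tool goes at most 62.5 mm and 10.7 degrees, less where a joint would pass 70% of its speed; a pose out of reach is approached as far as the arm can. A call with a gripper value outside its range is refused whole. "gripper" is the finger opening in mm, from 0 to 85.4, set as the call begins (left out, the last holds). The fingers move at their own pace and stop on an object; "newtons" is the grip in N (left out, the last holds). Time passes only in rows, so rows that repeat a pose let the fingers close. It gives the time, the measured TCP pose, the force and the opening at its end, in the units of the state.
- sense(): the state, without advancing time (a new reading comes with each control period).
- snapshot(name): name is "scene" or "top" or "wrist"; returns a dict with "color" (480x640x3 uint8, red, green, blue), "vfov" (degrees; the focal length in pixels is half the picture's height over the tangent of half this angle, whatever the lens; pixels are square), "cx", "cy" (the principal point, pixels), "D" ([k1, k2, p1, p2, k3] as OpenCV has them; the pictures are not rectified), "R" (3x3) and "t" (3): a world point X has camera coordinates R X + t. Camera axes: x right, y down, z forward; pixel columns grow to the right and rows downward; lengths in m; the calibration is good to about 2 mm. A picture is of the moment at which its call begins. There is no depth.
- sign_off(): hands the job in, once; it reports no verdict.
The state is a dict: "t": time; "q": joint angles; "qd": joint speeds; "tau": joint torques, N m; "tcp_pos": TCP position; "tool_rot": TCP orientation; "force": force on the tool from outside, world axes, zero at the start; "ft_torque": the same for the moment, N m; "finger_gap": opening from 0.0 (shut) to 1.0 (fully open).
Only numpy, scipy, OpenCV 4.12 (cv2) and the standard library are available. Lean on these libraries where they do the work, as an engineer would, in place of code of your own. Each camera call takes 0.05 s, during which the arm holds its last target. There are 200 camera calls.

### The job

Slide the funnel by its black grip fully home against the end stop on the side where the tall narrow jar stands (the other bay holds a low dish). Then, with the funnel still home, tip the tray by its crossbar so that all five grinding balls pour through the funnel into the jar, and let the tray down again. Leave the jar and dish standing in their bays and do not shift or topple the other things on the bench.

Things in the scene. Friction and masses are not known exactly. Their poses are not given: they have to be found in the camera images.
- station: aluminium filling station, fixed. Origin: underside centre of its base plate (160 x 330 x 8 mm); x points away from the robot, y along the slide, z up. Two rails along y (x = +-62 mm, top z = 137 mm) carry the funnel; end-stop blocks on them at y = +-78 mm, top z = 153 mm. Posts at y = +-157 mm reach z = 137 mm, at the hinge (x = 30 mm) 200 mm. Two bays for vessels at y = +-45 mm
- selector (a joint): position of the sliding funnel carriage along the station's y, in m: -0.045 at the stop on the -y side, +0.045 at the stop on the +y side (0 = middle). At a stop the spout stands over the bay of that side. Stiff by friction, 2.5 N or so
- grip_top (a point): centre of the top face of the black selector grip, an upright block 14 mm (x) by 28 mm (y) and 52 mm tall on the robot's side of the funnel carriage; top at z = 200 mm. Moves with the carriage. The funnel's robot-side wall (top 11 mm lower) is 29 mm beyond the grip's far face
- spout (a point): centre of the lower end of the funnel's spout (48 mm square inside, at z = 96 mm). The steel funnel moves with the grip; its mouth is 88 mm (x) by 156 mm (y) inside, centred over the spout, rim at z = 173 mm, robot-side wall up to z = 189 mm
- stop_left (a point): where the spout's lower end is when the carriage is at the stop on the station's +y side (fixed point)
- stop_right (a point): the same for the stop on the -y side (fixed point)
- tray (a joint): tip angle of the steel tray in rad: 0 = down (it lies there by its own weight, the five balls inside), 1.05 = fully tipped, pouring over its lip into the funnel. It turns about the hinge shaft; its far end and its crossbar go up and over towards the robot. It falls back when let go
- tray_hinge (a point): middle of the hinge shaft (along the station's y, 5 mm radius, z = 190 mm), fixed. The tray, 66 mm wide with 32 mm walls, reaches from here 100 mm along the station's +x, the lip 12 mm to the other side
- bar_left (a point): point on the axis of the tray's crossbar, 66 mm to the +y side of its middle. The crossbar is a 12 mm steel rod, 170 mm long along y, above the tray on two 8 mm uprights 36 mm either side of its middle; tray down, its axis is at z = 255 mm, 50 mm beyond and 65 mm above the hinge. Its ends overhang the tray by 50 mm each. Moves with the tray
- bar_right (a point): the same, 66 mm to the -y side of the crossbar's middle
- jar: tall narrow open steel jar, 64 mm outside and 56 mm inside diameter, 80 mm tall, floor 6 mm thick, standing loose in one of the two bays (either one). Origin: centre of its underside
- dish: low open steel dish, 76 mm wide, 34 mm tall, in the other bay. Origin: centre of its underside
- ball1_center (a point): centre of one of five white ceramic grinding balls, 22 mm diameter, 33 g, at first lying in the tray
- ball2_center (a point): centre of one of five white ceramic grinding balls, 22 mm diameter, 33 g, at first lying in the tray
- ball3_center (a point): centre of one of five white ceramic grinding balls, 22 mm diameter, 33 g, at first lying in the tray
- ball4_center (a point): centre of one of five white ceramic grinding balls, 22 mm diameter, 33 g, at first lying in the tray
- ball5_center (a point): centre of one of five white ceramic grinding balls, 22 mm diameter, 33 g, at first lying in the tray
- cylinder: bystander: glass measuring cylinder, loose, 275 mm tall, 44 mm thick at most, foot 68 mm wide. Origin: centre of its underside
- amber: bystander: amber bottle, loose, 72 mm diameter, 190 mm tall. Origin: centre of its underside
- reagent: bystander: white jar with black cap, loose, 68 mm diameter, 150 mm tall. Origin: centre of its underside
- beaker: bystander: open steel beaker, loose, 70 mm diameter, 100 mm tall. Origin: centre of its underside
- flask: bystander: clear bottle with blue cap, loose, 60 mm diameter, 200 mm tall, on the robot's side of the station. Origin: centre of its underside
Not all that is in view belongs to the job. Leave any blue or brown look-alike of the jar alone.

How it is judged:
On the way, in this order (a step that is already met when the one before it is completed fails the run):
1. the funnel is home against the stop above the jar, the tray still down (((value of joint selector above 0.042 m and y of jar in the frame of station above 0.02 m) or (value of joint selector below -0.042 m and y of jar in the frame of station below -0.02 m)) and value of joint tray below 0.15 rad), for 0.2 s.
2. the tray is tipped well over while the funnel is home above the jar (((value of joint selector above 0.042 m and y of jar in the frame of station above 0.02 m) or (value of joint selector below -0.042 m and y of jar in the frame of station below -0.02 m)) and value of joint tray above 0.7 rad), for 0.1 s.
At the end, for the whole second after the job is handed in: The funnel is within 3 mm of the end stop on the jar's side; all five balls lie at rest inside the jar; the tray is down again (within 0.1 rad); the jar stands upright within 12 mm and the dish within 20 mm of where they stood (((value of joint selector above 0.042 m and y of jar in the frame of station above 0.02 m) or (value of joint selector below -0.042 m and y of jar in the frame of station below -0.02 m)) and value of joint tray below 0.1 rad and horizontal distance between each of ball1_center, ball2_center, ball3_center, ball4_center, ball5_center and jar below 0.03 m and z of ball1_center in the frame of jar between 0 and 0.075 m and z of ball2_center in the frame of jar between 0 and 0.075 m and z of ball3_center in the frame of jar between 0 and 0.075 m and z of ball4_center in the frame of jar between 0 and 0.075 m and z of ball5_center in the frame of jar between 0 and 0.075 m and linear speed of each of ball1, ball2, ball3, ball4, ball5 below 0.05 m/s and angle between jar's own z axis and vertical below 0.1 rad and distance of jar from where it was at the start of the episode below 0.012 m and distance of dish from where it was at the start of the episode below 0.02 m); the robot touches nothing.
It fails at once if one of the bystanders (cylinder, bottles, white jar, beaker) is shifted by more than 30 mm (distance of any of cylinder, amber, reagent, beaker, flask from where it was at the start of the episode above 0.03 m).
It fails at once if one of the standing bystanders, the jar or the dish is toppled (angle between any of cylinder, amber, reagent, beaker, flask, jar, dish's own z axis and vertical above 0.5 rad).
It also fails if it takes over 51 s, if anything falls off the work surface, if the arm or the gripper's body presses on something with over 40 N, if the wrist force passes 120 N, or if a joint passes its speed limit or range.

## Working session

There is one attempt and no reset: what is moved stays moved. The work goes in short steps, Python scripts to look and compute and a tool call to move; the robot and the scene stay as the last step left them, time stands still between calls to the robot, and variables do not carry over. Pictures are saved under pics/ and viewed, about 8 in all and at most 12, crops included, and the job is handed in when it is done.

Besides the shell and the picture viewer there is one more tool, called after "Call:" in YAML: its name, and indented under it one key for each argument. servo_tool: Moves the arm, as the interface text tells. Its arguments: {"type":"object","properties":{"targets":{"type":"array","items":{"type":"array","items":{"type":"number"}}},"gripper":{"type":"number"},"newtons":{"type":"number"}},"required":["targets"]}

```bash
mkdir -p pics; ls; cat > h.py <<'E'
from station import *
import numpy as np, cv2
from scipy.spatial.transform import Rotation as Rn
def cam(s):
    f=s["color"].shape[0]/2/np.tan(np.radians(s["vfov"])/2)
    return np.array([[f,0,s["cx"]],[0,f,s["cy"]],[0,0,1]]),np.array(s["D"],float),np.array(s["R"]),np.array(s["t"])
def ray(s,uv):
    K,D,R,t=cam(s)
    p=cv2.undistortPoints(np.array([[uv]],float),K,D)[0,0]
    return -R.T@t, R.T@np.array([p[0],p[1],1.])
def onz(s,uv,z):
    c,d=ray(s,uv); return c+d*(z-c[2])/d[2]
def proj(s,X):
    K,D,R,t=cam(s)
    return cv2.projectPoints(np.atleast_2d(np.array(X,float)),cv2.Rodrigues(R)[0],t,K,D)[0][:,0]
def save(s,n,box=None,k=1):
    im=s["color"][...,::-1]
    if box: im=im[box[1]:box[3],box[0]:box[2]]
    if k!=1: im=cv2.resize(im,None,fx=k,fy=k,interpolation=cv2.INTER_CUBIC)
    cv2.imwrite("pics/"+n+".png",im)
E
python3 - <<'E'
from h import *
import pickle
d={n:snapshot(n) for n in("scene","top")}
pickle.dump(d,open("s0.pkl","wb"))
for n in d: save(d[n],n); print(n,-np.array(d[n]["R"]).T@d[n]["t"],d[n]["vfov"])
s=sense(); print(s["t"],s["tcp_pos"],s["tool_rot"],s["force"])
E
```

```text
pics
scene [1.10876136 0.14175162 1.01909091] 50.35811440974145
top [0.51107984 0.02353728 0.97354077] 56.364526711130054
0.1 [ 0.2385404  -0.57694881  0.23041306] [ 8.31217583e-01 -5.55946300e-01 -7.25754743e-04 -7.16990392e-04] [-0.36235697 -0.01476024 -0.31920888]
```

View pics/scene.png

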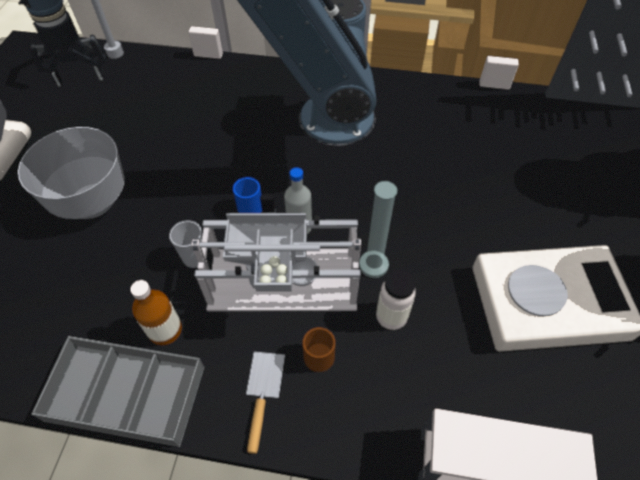

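View pics/top.png

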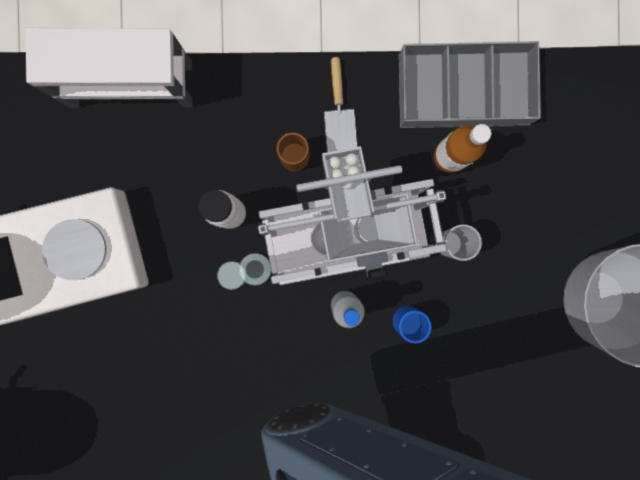

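The scene picture has the station in the middle: funnel near (265,235), balls (272,270), flask (297,200) on the robot's side, cylinder (380,230). In the top picture the funnel spans about (325–415, 230) and the black grip is near (373,265). Blue and brown cups are the look-alikes. I'll enlarge to tell jar from dish.

```bash
python3 - <<'E'
from h import *
import pickle
d=pickle.load(open("s0.pkl","rb"))
a=d["top"]["color"][140:330,235:475,::-1]; b=d["scene"]["color"][165:325,170:410,::-1]
f=lambda i:cv2.resize(i,None,fx=3.3,fy=1.0*3.3,interpolation=cv2.INTER_CUBIC)
a=cv2.resize(a,None,fx=3.2,fy=3.2,interpolation=cv2.INTER_CUBIC)
b=cv2.resize(b,None,fx=3.2,fy=3.2,interpolation=cv2.INTER_CUBIC)
cv2.imwrite("pics/a.png",np.clip(a.astype(float)*1.2,0,255).astype('uint8')[:600]);cv2.imwrite("pics/b.png",b)
E
```

```text
(no output)
```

View pics/a.png

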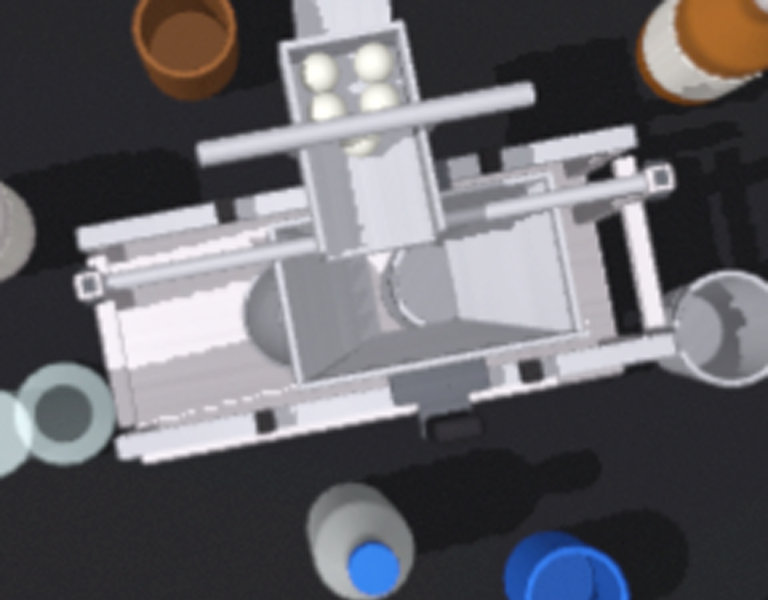

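View pics/b.png

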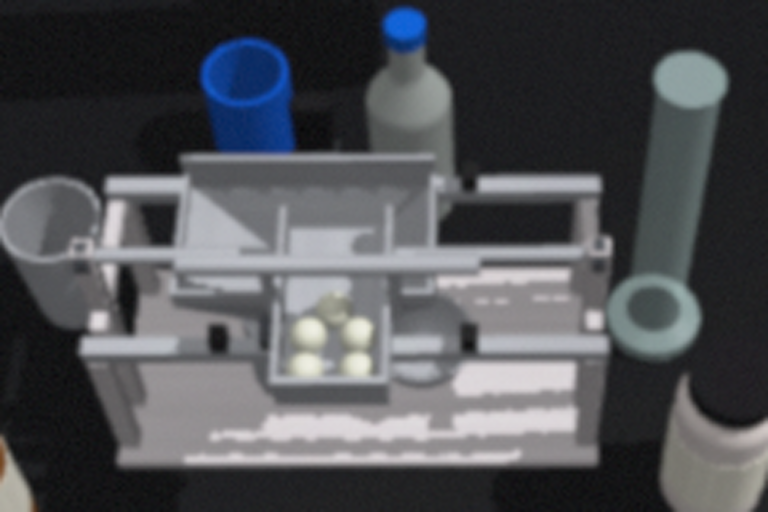

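```bash
cat >> h.py <<'E'
def st(p): # station->world
    return np.array([OX,OY,0])+Rn.from_euler('z',YAW).as_matrix()@np.array(p,float)
def ist(P): return Rn.from_euler('z',YAW).as_matrix().T@(np.array(P,float)-[OX,OY,0])
OX=OY=YAW=0
E
python3 - <<'E'
import h; from h import *
import pickle
d=pickle.load(open("s0.pkl","rb"));T=d["top"];S=d["scene"]
A=onz(T,(235+90/3.2,140+286/3.2),.2);B=onz(T,(235+660/3.2,140+178/3.2),.2)
A2=onz(S,(170+600/3.2,165+250/3.2),.2);B2=onz(S,(170+82/3.2,165+250/3.2),.2)
print(A,B,np.linalg.norm(A-B),A2,B2,np.linalg.norm(A2-B2))
v=A-B; h.YAW=np.arctan2(-v[0],v[1]); m=(A+B)/2
o=m-Rn.from_euler('z',h.YAW).as_matrix()@[.03,0,.2]; h.OX,h.OY=o[:2]; print("station",h.OX,h.OY,h.YAW)
# bar ends in station frame (expect x .08, y+-.085, z .255 ), grip top
for n,(u,w),z in [("barL",(205,152),.255),("barR",(528,95),.255),("grip",(457,427),.2)]:
    print(n,ist(onz(T,(235+u/3.2,140+w/3.2),z)))
for n,(u,w),z in [("barL",(478,265),.255),("barR",(180,262),.255)]:
    print(n,'scene',ist(onz(S,(170+u/3.2,165+w/3.2),z)))
th=np.linspace(0,2*np.pi,40)
for nm,s,bx in(("top",T,(235,140,475,330)),("scene",S,(170,165,410,325))):
    im=cv2.resize(s["color"][bx[1]:bx[3],bx[0]:bx[2],::-1],None,fx=3.2,fy=3.2)
    for y in(.045,-.045):
        for r,z,c in((.032,.088,(0,0,255)),(.038,.042,(0,255,0))):
            P=[st([r*np.cos(a),y+r*np.sin(a),z]) for a in th]
            q=((proj(s,P)-bx[:2])*3.2).astype(int); cv2.polylines(im,[q],True,c,1)
    cv2.imwrite("pics/ov_%s.png"%nm,im)
a=cv2.imread("pics/ov_top.png")[200:460,150:650];b=cv2.imread("pics/ov_scene.png")[180:440,100:600]
cv2.imwrite("pics/ov.png",np.vstack([a,b]))
E
```

```text
[0.55342777 0.11715363 0.2       ] [ 0.60670596 -0.19185591  0.2       ] 0.31356891390889724 [0.55726709 0.12020477 0.2       ] [ 0.60870582 -0.18836794  0.2       ] 0.3128307184068113
station 0.5505030717542907 -0.04244840989033824 0.17073734565549276
barL [0.08139385 0.08167211 0.255     ]
barR [ 0.07940907 -0.08337478  0.255     ]
grip [-0.08163556 -0.02340377  0.2       ]
barL scene [0.08074705 0.085622   0.255     ]
barR scene [ 0.07782122 -0.08141132  0.255     ]
```

View pics/ov.png

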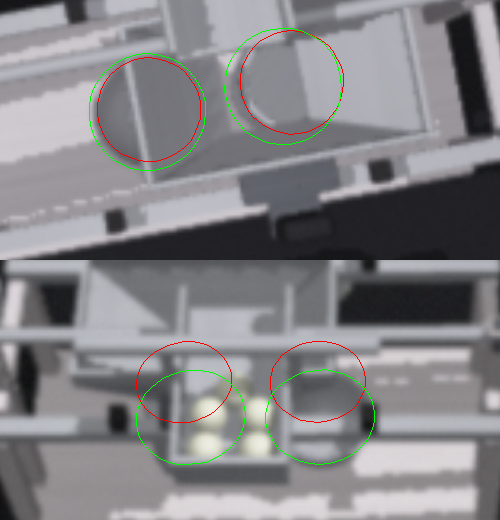

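Checks agree so far: hinge posts are 313 mm apart (314 given), and the bar ends are at station x≈80 and z≈255. The bay outlines are not decisive yet, so I'll take one contrast-stretched enlargement.

```bash
sed -i 's/^OX=OY=YAW=0/OX,OY,YAW=0.5515,-0.0395,0.168/' h.py; python3 - <<'E'
from h import *
import pickle
d=pickle.load(open("s0.pkl","rb"));T=d["top"];S=d["scene"]
th=np.linspace(0,2*np.pi,60)
def crop(s,bx,k=7.5):
    im=s["color"][bx[1]:bx[3],bx[0]:bx[2],::-1].astype(float)
    lo,hi=np.percentile(im,[5,92]); im=np.clip((im-lo)/(hi-lo)*255,0,255).astype('uint8')
    im=cv2.resize(im,None,fx=k,fy=k,interpolation=cv2.INTER_CUBIC); o=im.copy()
    for y in(.045,-.045):
        for r,h,c in((.032,.088,(0,0,255)),(.038,.042,(0,255,0))):
            P=[st([r*np.cos(a),y+r*np.sin(a),z]) for a in th for z in(.008,h)]
            q=cv2.convexHull(((proj(s,P)-bx[:2]+.5)*k).astype(np.int32)); cv2.polylines(o,[q],True,c,1)
    return np.hstack([im,o])
cv2.imwrite("pics/z.png",np.vstack([crop(T,(305,205,358,243)),crop(S,(285,240,338,298-18))]))
cv2.imwrite("pics/z2.png",crop(T,(340,205,393,245)))
E
```

```text
(no output)
```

View pics/z.png

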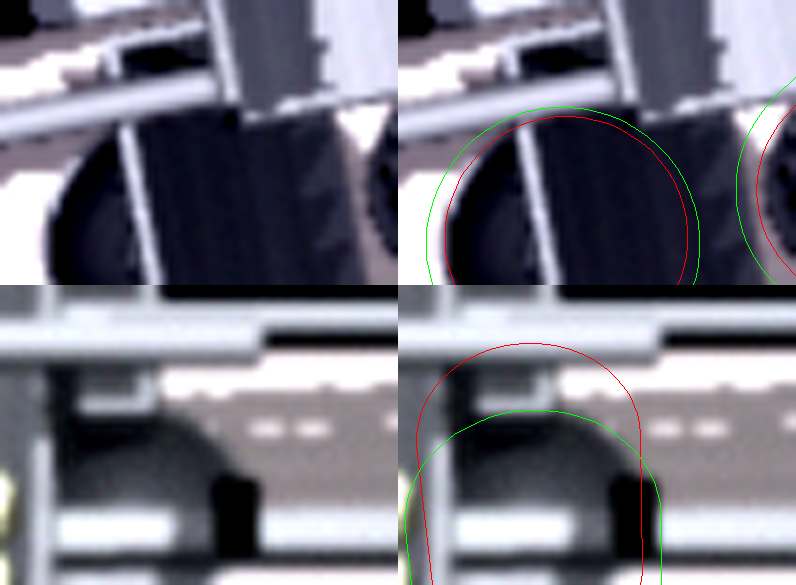

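In the scene crop the +y bay's vessel ends at the dish outline (low), and base plate shows where a jar would stand. So the dish is at +y and the jar is at −y, seen through the spout with the jar-size rim. The funnel goes to −0.045. Next I'll locate the grip and flask and work out the moves.

```bash
cat >> h.py <<'E'
def goal(p,a):
    """tool x along station angle a (deg), tool down; shift/turn from now (mm, deg)"""
    s=sense(); R=Rn.from_quat(s["tool_rot"])
    xa=YAW+np.radians(a); best=None
    for f in(0,np.pi):
        c,n=np.cos(xa+f),np.sin(xa+f)
        G=Rn.from_matrix(np.array([[c,n,0],[n,-c,0],[0,0,-1]]))
        rv=(R.inv()*G).as_rotvec(degrees=True)
        if best is None or np.linalg.norm(rv)<np.linalg.norm(best): best=rv
    print("shift",np.round(R.inv().apply(np.array(p)-s["tcp_pos"])*1e3,1),"turn",best.round(1),"q6",round(s["q"][5],2))
def stat():
    s=sense(); print("t",round(s["t"],2),"tcp st mm",(ist(s["tcp_pos"])*1e3).round(1),"F st",Rn.from_euler('z',-YAW).apply(s["force"]).round(1),"gap",round(s["finger_gap"],3))
E
python3 - <<'E'
from h import *
import pickle
d=pickle.load(open("s0.pkl","rb"));T=d["top"];S=d["scene"]
print("grip st",ist(onz(T,(235+457/3.2,140+427/3.2),.2)))
print("flask cap", ist(onz(T,(235+373/3.2,140+568/3.2),.2)),ist(onz(S,(170+405/3.2,165+25/3.2),.2)))
print("beaker",ist(onz(T,(464,243),.1)),"cyl",ist(onz(T,(231,275),.275)))
g=st([-.081,-.023,.33]);print(g); goal(g,90); stat()
E
```

```text
grip st [-0.08304709 -0.02636735  0.2       ]
flask cap [-0.14897385  0.03224775  0.2       ] [-0.14792319  0.03448025  0.2       ]
beaker [-0.06261092 -0.21483943  0.1       ] cyl [-0.03804454  0.20750874  0.275     ]
[ 0.47548624 -0.07572026  0.33      ]
shift [-373.  -410.4  -98.7] turn [-0.   0.1 12.8] q6 -0.18
t 0.1 tcp st mm [-398.4 -477.6  230.4] F st [-0.4  0.  -0.3] gap 0.999
```

Call:
servo_tool:
  targets:
    - [0, 0, -60, 0, 0, 0]
    - [-20, -20, -99, 0, 0, 0]
    - [-60, -65, -99, 0, 0, 3]
    - [-100, -110, -99, 0, 0, 6]
    - [-140, -155, -99, 0, 0, 9]
    - [-180, -200, -99, 0, 0, 12]
    - [-220, -245, -99, 0, 0, 12.8]
    - [-260, -290, -99, 0, 0, 12.8]
    - [-300, -335, -99, 0, 0, 12.8]
    - [-340, -380, -99, 0, 0, 12.8]
  gripper: 55

```text
t: 1.35
tcp_pos: [0.4604, -0.1163, 0.3302]
tool_rot: [0.764, -0.645, -0.0, 0.0]
force: [0.9, -0.7, 0.0]
finger_gap: 0.643
```

Call:
servo_tool:
  targets:
    - [-20, -20, 0, 0, 0, 0]
    - [-33, -30, 0, 0, 0, 0]
    - [-33, -30, 0, 0, 0, 0]

```text
t: 1.72
tcp_pos: [0.484, -0.0803, 0.33]
tool_rot: [0.765, -0.645, -0.0, 0.0]
force: [-0.9, 0.1, 0.9]
finger_gap: 0.646
```

```bash
python3 - <<'E'
from h import *
import pickle
stat(); w=snapshot("wrist"); pickle.dump(w,open("w1.pkl","wb"))
P=[st([x,y,.2]) for x,y in((-.09,-.0404),(-.076,-.0404),(-.076,-.0124),(-.09,-.0124))]
q=proj(w,P); print(q); im=w["color"][...,::-1].copy()
cv2.polylines(im,[q.astype(np.int32)],True,(0,0,255),1)
cv2.imwrite("pics/w1.png",im)
goal(st([-.081,-.024,.33]),90)
E
```

```text
t 1.73 tcp st mm [-73.4 -29.  330. ] F st [-0.9  0.2  0.9] gap 0.646
[[328.69304112 250.60440875]
 [328.9111103  234.39575574]
 [294.82038973 234.32876927]
 [295.08129097 250.5359455 ]]
shift [-5.6  7.2  0.1] turn [ 0.1 -0.   0. ] q6 1.01
```

View pics/w1.png

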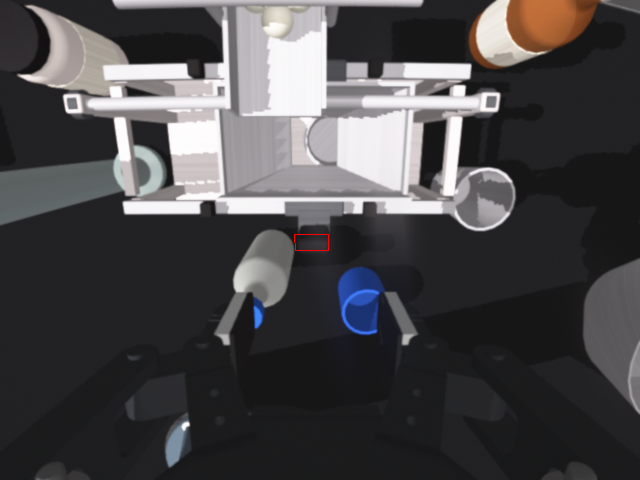

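The wrist view shows the predicted grip rectangle at (313,242) lying on the black grip. The flask (265,270) is well to the left of it. Descending astride the grip.

Call:
servo_tool:
  targets:
    - [-4, 8, 40, 0, 0, 0]
    - [-4, 8, 85, 0, 0, 0]
    - [-4, 8, 115, 0, 0, 0]
    - [-4, 8, 140, 0, 0, 0]
    - [-4, 8, 155, 0, 0, 0]
    - [-4, 8, 155, 0, 0, 0]

```text
t: 2.52
tcp_pos: [0.4743, -0.0792, 0.1744]
tool_rot: [0.763, -0.646, -0.001, 0.001]
force: [0.2, -0.4, 0.6]
finger_gap: 0.646
```

Call:
servo_tool:
  targets:
    - [0, 0, 0, 0, 0, 0]
    - [0, 0, 0, 0, 0, 0]
    - [0, 0, 0, 0, 0, 0]
    - [0, 0, 0, 0, 0, 0]
  gripper: 15
  newtons: 30

```text
t: 3.02
tcp_pos: [0.476, -0.0788, 0.1763]
tool_rot: [0.764, -0.645, 0.001, 0.0]
force: [-1.7, -1.6, 6.2]
finger_gap: 0.318
```

```bash
python3 - <<'E'
from h import *
stat(); print(Rn.from_quat(sense()["tool_rot"]).as_matrix()[:,0])
E
```

```text
t 3.02 tcp st mm [-81.  -26.1 176.3] F st [-2.  -1.3  6.2] gap 0.318
[ 0.1679416  -0.98579517  0.00187066]
```

The grip is held (opening 27 mm). Tool +x is station −y, so I slide in small steps.

Call:
servo_tool:
  targets:
    - [4, 0, 0, 0, 0, 0]
    - [8, 0, 0, 0, 0, 0]
    - [12, 0, 0, 0, 0, 0]
    - [15, 0, 0, 0, 0, 0]
    - [17, 0, 0, 0, 0, 0]
    - [18, 0, 0, 0, 0, 0]

```text
t: 3.78
tcp_pos: [0.4787, -0.095, 0.1763]
tool_rot: [0.764, -0.645, 0.0, -0.001]
force: [-0.7, 3.9, 7.2]
finger_gap: 0.321
```

Call:
servo_tool:
  targets:
    - [1, 0, 0, 0, 0, 0]
    - [2, 0, 0, 0, 0, 0]
    - [2, 0, 0, 0, 0, 0]

```text
t: 4.15
tcp_pos: [0.4791, -0.0971, 0.1763]
tool_rot: [0.764, -0.645, 0.0, -0.001]
force: [-1.2, 2.2, 7.7]
finger_gap: 0.32
```

```bash
python3 -c "
from h import *
stat()"
```

```text
t 4.15 tcp st mm [-81.  -44.7 176.3] F st [-0.8  2.4  7.7] gap 0.32
```

Friction only so far (2.4 N), with no stop felt. I'll keep going until the force rises.

Call:
servo_tool:
  targets:
    - [1, 0, 0, 0, 0, 0]
    - [2, 0, 0, 0, 0, 0]
    - [2, 0, 0, 0, 0, 0]

```text
t: 4.53
tcp_pos: [0.4794, -0.099, 0.1763]
tool_rot: [0.764, -0.645, 0.0, -0.001]
force: [-1.6, 2.3, 6.5]
finger_gap: 0.32
```

Call:
servo_tool:
  targets:
    - [1, 0, 0, 0, 0, 0]
    - [2, 0, 0, 0, 0, 0]
    - [2, 0, 0, 0, 0, 0]

```text
t: 4.9
tcp_pos: [0.4796, -0.0999, 0.1763]
tool_rot: [0.764, -0.645, -0.001, -0.001]
force: [-0.7, 5.7, 7.5]
finger_gap: 0.32
```

```bash
python3 -c "
from h import *
stat()"
```

```text
t 4.9 tcp st mm [-81.  -47.5 176.3] F st [0.3 5.8 7.5] gap 0.32
```

Call:
servo_tool:
  targets:
    - [1, 0, 0, 0, 0, 0]
    - [2, 0, 0, 0, 0, 0]
    - [2, 0, 0, 0, 0, 0]

```text
t: 5.28
tcp_pos: [0.4796, -0.0999, 0.1763]
tool_rot: [0.764, -0.646, -0.002, -0.002]
force: [-1.1, 12.3, 9.6]
finger_gap: 0.318
```

```bash
python3 -c "
from h import *
stat()"
```

```text
t 5.28 tcp st mm [-81.  -47.6 176.3] F st [ 1.  12.3  9.6] gap 0.318
```

Hard stop reached: 12 N with no motion. Now I relax, release and lift.

Call:
servo_tool:
  targets:
    - [-1.5, 0, 0, 0, 0, 0]
    - [-3, 0, 0, 0, 0, 0]
    - [-3, 0, 0, 0, 0, 0]

```text
t: 5.65
tcp_pos: [0.4796, -0.0999, 0.1763]
tool_rot: [0.764, -0.645, 0.0, -0.001]
force: [-1.3, 2.5, 7.9]
finger_gap: 0.319
```

Call:
servo_tool:
  targets:
    - [0, 0, 0, 0, 0, 0]
    - [0, 0, 0, 0, 0, 0]
    - [0, 0, 0, 0, 0, 0]
    - [0, 0, 0, 0, 0, 0]
    - [0, 0, -30, 0, 0, 0]
    - [0, 0, -80, 0, 0, 0]
    - [0, 0, -130, 0, 0, 0]
    - [0, 0, -160, 0, 0, 0]
    - [0, 0, -160, 0, 0, 0]
  gripper: 55

```text
t: 6.78
tcp_pos: [0.4807, -0.1014, 0.3377]
tool_rot: [0.764, -0.645, 0.003, -0.001]
force: [-0.2, 0.1, -1.0]
finger_gap: 0.646
```

```bash
python3 - <<'E'
from h import *
import pickle
stat(); w=snapshot("wrist"); pickle.dump(w,open("w2.pkl","wb"))
save(w,"w2",(100,0,500,240),2)
print(proj(w,[st([-.083,-.045,.2]),st([.08,-.066,.255]),st([-.062,-.078,.153])]))
goal(st([.082,-.068,.33]),0)
E
```

```text
t 6.78 tcp st mm [-80.1 -49.2 337.7] F st [-0.2  0.1 -1. ] gap 0.646
[[309.47977251 233.20925633]
 [343.73146886 -18.09228282]
 [344.53625083 199.42127805]]
shift [  19.6 -163.2    6. ] turn [ -0.   -0.1 -90. ] q6 0.97
```

View pics/w2.png

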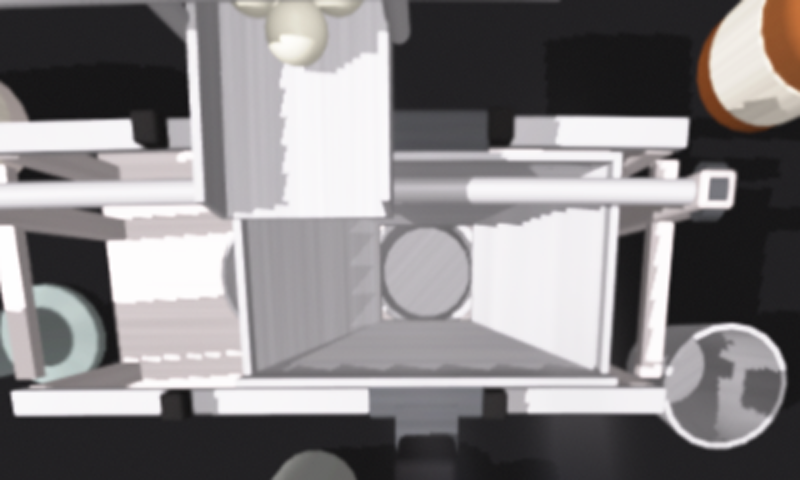

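The funnel is home: the carriage touches the stop block at (490,405), and the jar's floor is centred in the spout at (425,272). Now to the crossbar's −y end.

Call:
servo_tool:
  targets:
    - [2, -18, 0, 0, 0, -10]
    - [4, -36, 0, 0, 0, -20]
    - [7, -54, 0, 0, 0, -30]
    - [9, -72, 0, 0, 0, -40]
    - [11, -90, 0, 0, 0, -50]
    - [13, -108, 0, 0, 0, -60]
    - [15, -126, 0, 0, 0, -70]
    - [17, -144, 0, 0, 0, -80]
    - [20, -163, 0, 0, 0, -90]
    - [20, -163, 0, 0, 0, -90]
  gripper: 50

```text
t: 8.07
tcp_pos: [0.6432, -0.093, 0.3322]
tool_rot: [0.997, 0.083, -0.002, -0.001]
force: [0.1, -0.1, -1.2]
finger_gap: 0.583
```

Call:
servo_tool:
  targets:
    - [0, 0, 0, 0, 0, 0]
    - [0, 0, 0, 0, 0, 0]

```text
t: 8.32
tcp_pos: [0.6425, -0.0931, 0.3348]
tool_rot: [0.997, 0.083, -0.001, -0.0]
force: [0.5, -0.9, -0.2]
finger_gap: 0.588
```

```bash
python3 - <<'E'
from h import *
stat(); print(sense()["q"]); w=snapshot("wrist")
q=proj(w,[st([.08,-.066,.255]),st([.08,-.085,.255]),st([.08,.085,.255])]); print(q)
im=w["color"][...,::-1].copy()
for p in q: cv2.circle(im,tuple(int(v) for v in p),3,(0,0,255),1)
cv2.imwrite("pics/w3.png",im)
goal(st([.081,-.068,.33]),0)
E
```

```text
t 8.32 tcp st mm [ 80.8 -68.  334.8] F st [ 0.3 -0.9 -0.2] gap 0.588
[-3.15657027e-01  4.72392562e-01  1.23471269e+00 -6.58205661e-05
  1.43597309e+00 -4.82518834e-01]
[[315.53793874 247.95997377]
 [315.57123246 274.07513734]
 [315.21055102  -6.97371363]]
shift [ 0.  -0.2  5.2] turn [-0.   0.  -0.1] q6 -0.48
```

View pics/w3.png

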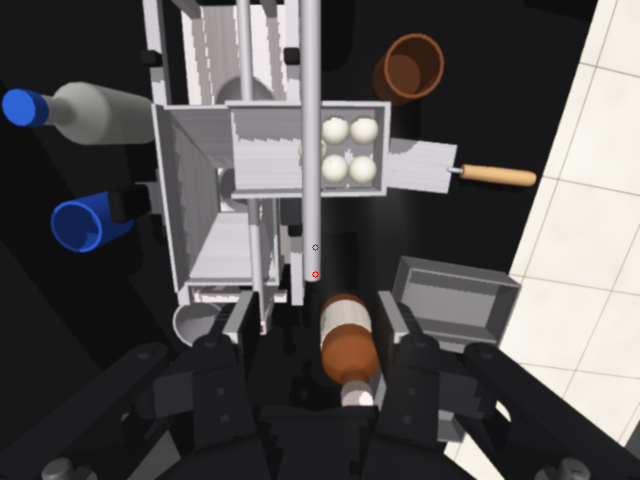

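The bar's end is at (312,280), within about 4 mm of the prediction. The balls are at about (348,150). Descending astride the bar, 2 mm nearer and 2 mm farther to −y, then narrowing to a loose cage.

Call:
servo_tool:
  targets:
    - [-2, 2, 30, 0, 0, 0]
    - [-2, 2, 60, 0, 0, 0]
    - [-2, 2, 85, 0, 0, 0]
    - [-2, 2, 98, 0, 0, 0]
    - [-2, 2, 98, 0, 0, 0]

```text
t: 9.0
tcp_pos: [0.6413, -0.0954, 0.2368]
tool_rot: [0.996, 0.084, -0.001, -0.0]
force: [-0.1, -1.0, -0.0]
finger_gap: 0.585
```

Call:
servo_tool:
  targets:
    - [0, 0, 0, 0, 0, 0]
    - [0, 0, 0, 0, 0, 0]
    - [0, 0, 0, 0, 0, 0]
  gripper: 19
  newtons: 20

```text
t: 9.38
tcp_pos: [0.6422, -0.0956, 0.2382]
tool_rot: [0.996, 0.084, 0.001, 0.0]
force: [0.2, 0.2, 0.7]
finger_gap: 0.223
```

```bash
python3 -c "
from h import *
stat()"
```

```text
t 9.38 tcp st mm [ 80.  -70.5 238.2] F st [0.2 0.2 0.7] gap 0.223
```

Call:
servo_tool:
  targets:
    - [-2, 0, -1, 0, 0, 0]
    - [-4, 0, -2, 0, 0, 0]
    - [-6, 0, -3, 0, 0, 0]
    - [-8, 0, -4, 0, 0, 0]
    - [-10, 0, -5, 0, 0, 0]
    - [-12, 0, -6, 0, 0, 0]
    - [-14, 0, -7.5, 0, 0, 0]
    - [-16, 0, -8.5, 0, 0, 0]
    - [-18, 0, -9.5, 0, 0, 0]
    - [-20, 0, -10.5, 0, 0, 0]

```text
t: 10.62
tcp_pos: [0.6239, -0.0986, 0.2493]
tool_rot: [0.996, 0.084, 0.003, 0.0]
force: [5.6, 2.2, 2.6]
finger_gap: 0.221
```

Call:
servo_tool:
  targets:
    - [-3, 0, -1, 0, 0, 0]
    - [-6, 0, -2, 0, 0, 0]
    - [-9, 0, -3, 0, 0, 0]
    - [-12, 0, -4, 0, 0, 0]
    - [-15, 0, -4.5, 0, 0, 0]
    - [-18, 0, -5, 0, 0, 0]
    - [-21, 0, -5.5, 0, 0, 0]
    - [-24, 0, -6, 0, 0, 0]
    - [-27, 0, -6, 0, 0, 0]
    - [-30, 0, -6, 0, 0, 0]

```text
t: 11.88
tcp_pos: [0.592, -0.1038, 0.2536]
tool_rot: [0.996, 0.084, -0.0, -0.0]
force: [1.9, -0.1, 1.0]
finger_gap: 0.219
```

```bash
python3 - <<'E'
from h import *
stat(); s=snapshot("scene"); t=snapshot("top")
a=cv2.resize(s["color"][165:325,170:410,::-1],None,fx=2.5,fy=2.5); b=cv2.resize(t["color"][160:280,235:475,::-1],None,fx=2.5,fy=2.5)
cv2.imwrite("pics/p1.png",np.vstack([a,b])[:600])
E
```

```text
t 11.88 tcp st mm [ 29.2 -70.2 253.6] F st [ 1.8 -0.4  1. ] gap 0.219
```

Call:
servo_tool:
  targets:
    - [-3, 0, 0, 0, 0, 0]
    - [-6, 0, 0, 0, 0, 0]
    - [-9, 0, 0.5, 0, 0, 0]
    - [-12, 0, 1, 0, 0, 0]
    - [-15, 0, 1.5, 0, 0, 0]
    - [-18, 0, 2, 0, 0, 0]
    - [-21, 0, 3, 0, 0, 0]
    - [-24, 0, 3.5, 0, 0, 0]
    - [-27, 0, 4, 0, 0, 0]
    - [-27, 0, 4, 0, 0, 0]

```text
t: 13.22
tcp_pos: [0.5654, -0.1084, 0.2496]
tool_rot: [0.996, 0.084, -0.0, -0.0]
force: [0.5, 0.5, 0.5]
finger_gap: 0.222
```

```bash
python3 - <<'E'
from h import *
stat(); s=snapshot("scene"); t=snapshot("top")
a=cv2.resize(s["color"][165:325,170:410,::-1],None,fx=2.5,fy=2.5); b=cv2.resize(t["color"][180:260,235:475,::-1],None,fx=2.5,fy=2.5)
cv2.imwrite("pics/p2.png",np.vstack([a,b])[:600])
E
```

```text
t 13.22 tcp st mm [  2.2 -70.2 249.6] F st [0.6 0.4 0.5] gap 0.222
```

View pics/p2.png

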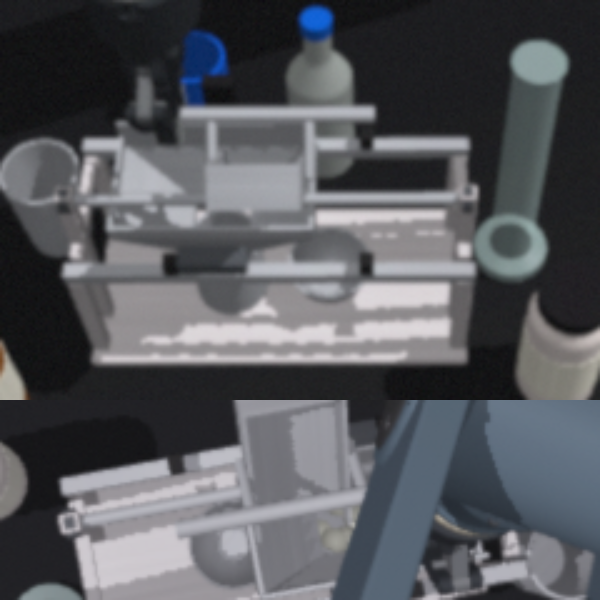

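The tray is well over (bar about 55° up), and the visible part of the tray is empty. Balls show at about (337,535), in or under the funnel. No strays are visible. Letting the tray down along the same arc.

Call:
servo_tool:
  targets:
    - [3, 0, -0.5, 0, 0, 0]
    - [7, 0, -1.5, 0, 0, 0]
    - [11, 0, -3, 0, 0, 0]
    - [15, 0, -4, 0, 0, 0]
    - [19, 0, -4, 0, 0, 0]
    - [23, 0, -4, 0, 0, 0]
    - [27, 0, -4, 0, 0, 0]
    - [31, 0, -4, 0, 0, 0]
    - [35, 0, -3.5, 0, 0, 0]
    - [39, 0, -3, 0, 0, 0]

```text
t: 14.58
tcp_pos: [0.6046, -0.1018, 0.2527]
tool_rot: [0.996, 0.084, -0.0, -0.0]
force: [1.2, 0.6, -1.4]
finger_gap: 0.225
```

Call:
servo_tool:
  targets:
    - [4, 0, 0.5, 0, 0, 0]
    - [8, 0, 1.5, 0, 0, 0]
    - [12, 0, 3, 0, 0, 0]
    - [16, 0, 5, 0, 0, 0]
    - [20, 0, 7, 0, 0, 0]
    - [24, 0, 9, 0, 0, 0]
    - [28, 0, 11, 0, 0, 0]
    - [32, 0, 13, 0, 0, 0]
    - [36, 0, 14, 0, 0, 0]
    - [38, 0, 14, 0, 0, 0]

```text
t: 15.82
tcp_pos: [0.6417, -0.0955, 0.2388]
tool_rot: [0.996, 0.084, -0.0, -0.0]
force: [-0.2, 0.8, 0.3]
finger_gap: 0.223
```

```bash
python3 -c "
from h import *
stat()"
```

```text
t 15.82 tcp st mm [ 79.5 -70.3 238.8] F st [-0.1  0.8  0.3] gap 0.223
```

Force-free at the start position, so the tray is down. I'll open, lift clear, and look into the funnel.

Call:
servo_tool:
  targets:
    - [0, 0, 0, 0, 0, 0]
    - [0, 0, 0, 0, 0, 0]
    - [0, 0, 0, 0, 0, 0]
    - [0, 0, -30, 0, 0, 0]
    - [0, 0, -70, 0, 0, 0]
    - [0, 0, -100, 0, 0, 0]
    - [-40, 20, -110, 0, 0, 0]
    - [-85, 50, -115, 0, 0, 0]
    - [-130, 80, -120, 0, 0, 0]
    - [-170, 110, -120, 0, 0, 0]
  gripper: 50

```text
t: 17.08
tcp_pos: [0.4913, -0.2334, 0.3596]
tool_rot: [0.996, 0.084, 0.0, 0.001]
force: [-1.0, -0.5, -0.4]
finger_gap: 0.586
```

Call:
servo_tool:
  targets:
    - [-30, 40, 0, 0, 0, 0]
    - [-60, 80, 0, 0, 0, 0]
    - [-90, 120, 0, 0, 0, 0]
    - [-120, 160, 0, 0, 0, 0]
    - [-120, 160, 0, 0, 0, 0]
    - [-120, 160, 0, 0, 0, 0]

```text
t: 17.82
tcp_pos: [0.401, -0.4099, 0.3587]
tool_rot: [0.996, 0.084, 0.0, -0.001]
force: [-0.2, 0.1, -0.2]
finger_gap: 0.583
```

```bash
python3 - <<'E'
from h import *
stat(); s=snapshot("scene"); t=snapshot("top")
a=cv2.resize(s["color"][165:285,170:410,::-1],None,fx=2.5,fy=2.5); b=cv2.resize(t["color"][170:290,235:475,::-1],None,fx=2.5,fy=2.5)
cv2.imwrite("pics/p3.png",np.vstack([a,b]))
hsv=cv2.cvtColor(t["color"],cv2.COLOR_RGB2HSV); m=cv2.inRange(hsv,(20,25,120),(40,110,255))[140:290,235:475]
n,_,stt,c=cv2.connectedComponentsWithStats(m); print([(stt[i,4],(c[i]+[235,140]).round(0)) for i in range(1,n) if stt[i,4]>8])
print("jar rim/centre px",proj(t,[st([0,-.045,.088]),st([0,-.045,.014])]))
E
```

```text
t 17.82 tcp st mm [-210.3 -340.   358.7] F st [-0.2  0.1 -0.2] gap 0.583
[]
jar rim/centre px [[371.61652062 227.83693106]
 [367.47241746 229.77278333]]
```

View pics/p3.png

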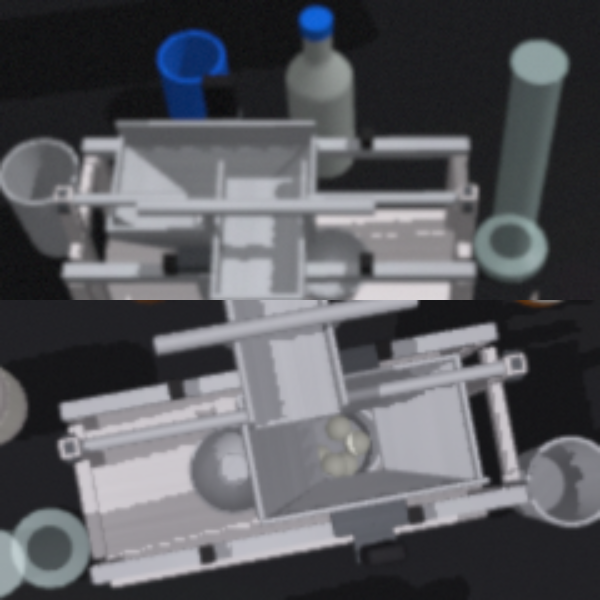

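Balls show through the spout at (345,450) over the jar, and the tray is empty and down. I'll take one last close look from above the spout to be sure none has jammed.

```bash
python3 -c "
from h import *
goal(st([-15e-3,-.095,.36]),0)"
```

```text
shift [ 195. -244.   -1.] turn [-0.  -0.   0.1] q6 -1.16
```

Call:
servo_tool:
  targets:
    - [30, -40, 0, 0, 0, 0]
    - [65, -81, 0, 0, 0, 0]
    - [98, -122, 0, 0, 0, 0]
    - [130, -163, 0, 0, 0, 0]
    - [163, -204, 0, 0, 0, 0]
    - [195, -244, 0, 0, 0, 0]
    - [195, -244, 0, 0, 0, 0]
    - [195, -244, 0, 0, 0, 0]

```text
t: 18.92
tcp_pos: [0.5523, -0.1362, 0.3589]
tool_rot: [0.996, 0.085, -0.0, 0.0]
force: [1.0, -0.7, 0.2]
finger_gap: 0.585
```

```bash
python3 - <<'E'
from h import *
stat(); w=snapshot("wrist"); c=proj(w,[st([0,-.045,.096])])[0].astype(int); print(c)
x0=int(np.clip(c[0]-100,0,440)); y0=int(np.clip(c[1]-75,0,330))
im=cv2.resize(w["color"][y0:y0+150,x0:x0+200,::-1],None,fx=4,fy=4,interpolation=cv2.INTER_CUBIC)
th=np.linspace(0,2*np.pi,60)
for r,z,col in((.028,.088,(0,0,255)),(.028,.014,(0,255,0))):
    q=proj(w,[st([r*np.cos(a),-.045+r*np.sin(a),z]) for a in th]); cv2.polylines(im,[((q-[x0,y0]+.5)*4).astype(np.int32)],True,col,1)
# expected ball diameter (px in crop) at heights
for z in(.025,.045,.1,.13):
    q=proj(w,[st([-.011,-.045,z]),st([.011,-.045,z])]); print(z,np.linalg.norm(q[1]-q[0])*4)
cv2.imwrite("pics/w4.png",im)
E
```

```text
t 18.93 tcp st mm [-15.4 -95.4 358.9] F st [ 0.9 -0.9  0.2] gap 0.585
[329 159]
0.025 65.3536900089788
0.045 68.17329068121666
0.1 77.35004872724606
0.13 83.47890176920922
```

View pics/w4.png

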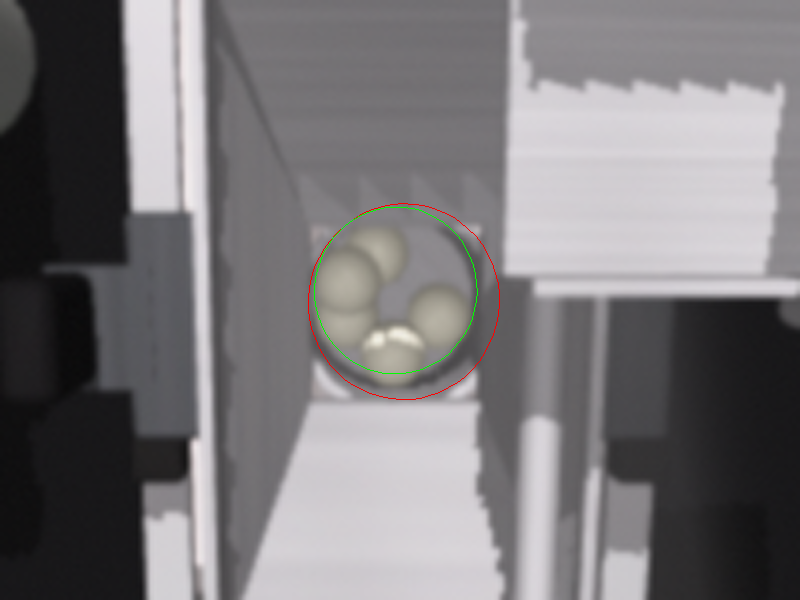

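All five balls are in the jar: four on the floor at (380,255), (345,320), (393,355) and (438,315), and one on top at (345,280). Their sizes (about 62–65 px) match a depth well inside the jar. The arm is clear, so I'm handing in.

```bash
python3 -c "
from h import *
stat(); print(sign_off())"
```

```text
t 18.98 tcp st mm [-15.7 -96.2 358.9] F st [-0.1  0.1 -0. ] gap 0.586
the job is handed in; nothing more can be done
None
```

The job is done and handed in at 19 s of the 51 s allowed. The hand-in gives no verdict, so this rests on my own checks.

**What I did:** The jar stood in the bay on the station's −y side and the dish on the +y side. I gripped the black grip and slid the funnel to the −y stop. It stopped moving at 12 N, against about 2.4 N of friction on the way. I then caged the −y end of the crossbar loosely between the fingers and tipped the tray slowly to about 55°. I let it down along the same arc and backed off.

**Last checks:**
- **Balls:** the final close-up through the spout showed all five inside the jar, four on its floor and one resting on them. None was left in the funnel or tray.
- **Tray and funnel:** the tray looked down in the last pictures. The wrist picture after the slide showed the carriage against the stop block, and later views still had the spout over the jar.
- **Bystanders:** the jar, dish, cylinder, flask and beaker looked in place in the last pictures. I did not check the amber bottle or the white jar after pouring, but the arm's force readings never showed contact with either.
- **Robot:** the force on the tool at hand-in was about 0 N and the arm was clear of everything.

**Disagreements:** at the stop the tool read −47.5 mm on the slide, where −45 mm was expected. That fits the 2–3 mm error in my station position. The crossbar's end was also about 4 mm from where I predicted, and I corrected for it before closing on it.

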